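# Put the vacuum filter together

## Robot

A 6-joint arm with a two-finger parallel gripper is mounted at the origin on the work surface. World frame = base frame: x ahead of the robot, y to its left, z up, the work surface at z = 0. Lengths are in m, angles in rad, forces in N, time in s.
With the tool pointing down it reaches from about 0.275 to 0.875 m from the base axis. Payload 12.5 kg.
Tool frame: the origin (TCP) lies on the front face of the gripper's body, between the roots of the fingers; the fingertips stand 73 mm ahead of it and the grasp point (between the pads) lies 54 mm ahead of it; z points along the fingers, y is the line along which they close (so a half turn about z gives the same grasp; the last joint's range is limited). The gripper opens to 85 mm and grips with 20 to 120 N. Pads are 22 mm wide; open, the fingers measure 114 mm over their backs; the gripper's body (76 mm by 85 mm) begins 54 mm behind the grasp point. The pads swing forward as they close: fully open they stand 13 mm farther back than shut.
Start: joints at [1.243, 0.351, 1.652, -0, 1.139, -0.085], TCP at [0.132, 0.534, 0.304] pointing down, gripper open.
Joint ranges: [-2.75, 2.75], [-0.79, 2.1], [0.01, 2.65], [-1.57, 4.71], [0.07, 3.14], [-2.87, 2.87]. Speed limits (rad/s): [2.22, 2.22, 2.79, 3.14, 3.14, 3.14].

## Interface

Orientations are given as a unit quaternion [x, y, z, w].
In Python, from station import arm gives the robot as it stands.
- The arm moves only by the shell command python3 -m jog 'ROWS'. ROWS is JSON, a list of rows, each a list of 3 entries, a list of its own where there are three numbers: the shift along the tool's x, y, z scaled (see below), then the turn, a rotation vector about the tool's x, y, z scaled (see below), then the finger opening in mm, from 0 to 85.4. In form: [[[dx, dy, dz], [wx, wy, wz], fingers], ...]. A call has 1 to 10 rows; each row is the pose to reach, as a shift and turn from the pose commanded when the call began, along the tool's axes at that moment, turning the shorter way round; what a row does not reach only later rows make up. The controller multiplies each number of a shift by 200 mm and each number of a turn by 180 degrees. A row lasts 1/10 s, in which the tool goes at most 50 mm and 8.59 degrees, less where a joint would pass 70% of its speed; a pose out of reach is approached as far as the arm can. A call with a number of a shift or a turn outside -1 to 1 is refused whole. A call with a gripper value outside its range is refused whole. The fingers move at their own pace and stop on an object; the grip force is fixed at half the most. Time passes only in rows, so rows that repeat a pose let the fingers close. It gives the time, the measured TCP pose, the force, the opening and the grip force at its end, in the units of the state.
- arm.get_obs(): the state, without advancing time (a new reading comes with each control period).
- arm.capture(name): name is "side" or "top"; returns a dict with "image" (420x560x3 uint8, red, green, blue), "range_z" (420x560 float32, m along the optical axis (not along the pixel's ray), 0 where there is no reading), "fx", "fy", "cx", "cy" (pixels), "rvec" (rotation vector, rad) and "tvec" (3), from world to camera coordinates, as OpenCV has them. Camera axes: x right, y down, z forward; pixel columns grow to the right and rows downward; lengths in m; the calibration is good to about 2 mm. A picture is of the moment at which its call begins.
- arm.hand_in(): hands the job in; it is judged then, once.
The state is a dict: "time": time; "q": joint angles; "joint_velocities": joint speeds; "joint_efforts": joint torques, N m; "tcp_pos": TCP position; "tool_rot": TCP orientation; "ft_force": force on the tool from outside, world axes, zero at the start; "torque": the same for the moment, N m; "gripper_width": finger opening in m; "finger_force": force on a finger pad.
Only numpy, scipy, OpenCV 4.12 (cv2) and the standard library are available. Lean on these libraries where they do the work, as an engineer would, in place of code of your own. Each camera call takes 0.05 s, during which the arm holds its last target. There are 200 camera calls.

## Task

Put the vacuum filter together on its station, from the bottom up and in this order: the holder with its stem in the station's bore, the strainer plate flat in the holder's recess, the funnel spigot-down on the holder, and last the lid on the funnel. Every part must be fully seated, upright and left standing by itself; do not disturb the bottle, the tube rack or the yellow tub.

Things in the scene. Friction and masses are not known exactly. Their poses are not given: they have to be found in the camera images.
- station: Fixed grey block, 96 x 96 mm, 50 mm high, with a round bore in the middle of its top: 42 mm across, 26 mm deep. A small steel nozzle and tap stick out low on one side, to 21 mm from the face. Origin: centre of its underside, on the bench; z up; the bore's axis is the z axis through the origin.
- holder: Aluminium filter holder, round, standing on its stem: stem 34 mm across, 20 mm long, 3 mm bevel at the foot; above it a flange 60 mm across, 20 mm high, with an open recess in its top 48 mm across, 14 mm deep. Whole height 40. Origin: centre of the stem's underside, z up. Seated, the flange lies on the station's top: origin 30 mm above the station's. 0.2 kg.
- strainer: Strainer plate, steel: round disc 42 mm across, 6 mm thick, with an upright lifting knob in the middle, 14 mm across and 30 mm tall; whole height 36 mm. Origin: centre of the disc's underside; z up. Seated in the holder's recess its origin is 26 mm above the holder's. 0.08 kg.
- funnel: Steel funnel, open tube 62 mm across (54 inside), 70 mm high; its 4 mm floor has a 30 mm hole (the strainer's knob passes through); below, a spigot 41 mm across, 6 mm long, on which it stands. Whole height 76. Origin: centre of the spigot's underside, z up. Seated, spigot in the holder's recess, tube on the holder's rim: origin 34 mm above the holder's. 0.18 kg.
- lid: Black plastic lid: disc 66 mm across, 6 mm thick; under it a spigot 46 mm across, 8 mm long, on which it stands; on top a knob 16 mm across, 24 mm tall. Whole height 38. Origin: centre of the spigot's underside, z up. Seated, spigot inside the funnel, disc on its rim: origin 68 mm above the funnel's. 0.08 kg.
- reagent: Bystander: amber bottle, 64 mm across, 130 mm high. Origin: centre of its underside.
- tube_rack: Bystander: white wire rack full of orange-capped tubes, 70 mm along its x, 170 mm along its y, 105 mm high. Origin: centre of its underside.
- waste_tub: Bystander: open yellow tub, 100 mm along its x, 140 mm along its y, 100 mm high. Origin: centre of its underside.

How it is judged:
By the outcome, as a careful person would: the job done as asked, in the order asked, and still so for the second after the job is handed in, with the robot touching nothing.
It also fails if it takes over 109 s, if anything falls off the work surface, if the arm or the gripper's body presses on something with over 40 N, if the wrist force passes 120 N, or if a joint passes its speed limit or range.

## Working session

There is one attempt and no reset: what is moved stays moved. The work goes in short steps, Python scripts to look and compute and a shell command to move; the robot and the scene stay as the last step left them, time stands still between calls to the robot, and variables do not carry over. Pictures are saved under pics/ and viewed, at most 15 in all, crops included, and the job is handed in when it is done.

```bash
ls; mkdir -p pics
cat > h.py <<'E'
import numpy as np, cv2
from station import arm
def cap(n):
    c=arm.capture(n); cv2.imwrite
    return c
def cloud(c):
    z=c["range_z"].astype(float); v,u=np.mgrid[:z.shape[0],:z.shape[1]]
    p=np.stack([(u-c["cx"])/c["fx"]*z,(v-c["cy"])/c["fy"]*z,z],-1)
    R=cv2.Rodrigues(np.array(c["rvec"],float))[0]
    w=(p-np.array(c["tvec"]).ravel())@R
    w[z==0]=np.nan
    return w
def save(c,f): cv2.imwrite("pics/"+f,c["image"][:,:,::-1])
E
python3 - <<'E'
from h import *
for n in("top","side"):
    c=cap(n); save(c,n+"0.png"); np.savez(n+"0.npz",**c)
    R=cv2.Rodrigues(np.array(c["rvec"],float))[0]; print(n,-R.T@np.array(c["tvec"]).ravel(),R[2])
print(arm.get_obs())
E
```

```text
pics
top [ 0.38397547 -0.00715136  1.28465519] [ 0.16630157  0.00328738 -0.98606946]
side [ 0.46168466 -0.89375661  0.75701687] [ 0.12549736  0.77626002 -0.61779511]
{'time': 0.1, 'q': array([ 1.24337727e+00,  3.51205330e-01,  1.65232759e+00, -1.02496708e-05,
        1.13910953e+00, -8.45907408e-02]), 'joint_velocities': array([-0.00035094, -0.00307032, -0.00145358, -0.00039317,  0.00043023,
        0.00019386]), 'joint_efforts': array([ 1.43578782e-03, -5.06827068e+01, -2.91873354e+01, -2.27695699e-05,
        2.60994282e-03,  1.91729401e-05]), 'tcp_pos': array([0.13215114, 0.53367147, 0.30341199]), 'tool_rot': array([ 1.21113930e-01,  9.92638474e-01, -5.14756267e-04, -1.02814214e-04]), 'ft_force': array([-0.84798273,  0.01483977,  0.78491201]), 'torque': array([ 0.00134212, -0.04090766,  0.03445526]), 'finger_force': 0.0, 'gripper_width': 0.0850793263481688}
```

View pics/top0.png

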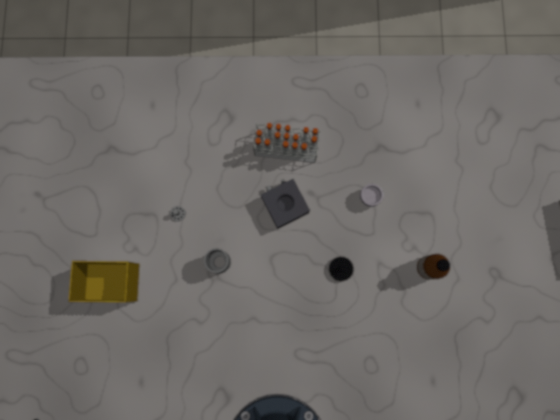

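View pics/side0.png

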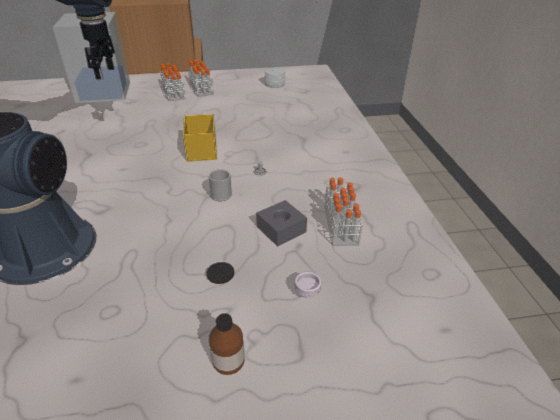

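The top view shows the station at (285,203), holder (370,196), lid (341,268), funnel (217,261), strainer (177,213), rack (287,140), bottle (435,266) and tub (105,282). The side view shows all of them standing and clear of each other.

```bash
cat >> h.py <<'E'
def circ(p):
    A=np.c_[p[:,:2],np.ones(len(p))]; s=np.linalg.lstsq(A,(p[:,:2]**2).sum(1),rcond=None)[0]
    return s[0]/2,s[1]/2,np.sqrt(s[2]+(s[0]**2+s[1]**2)/4)
def mec(p):
    (x,y),r=cv2.minEnclosingCircle((p[:,:2]*1000).astype(np.float32)); return np.round([x,y,r],1)
E
python3 - <<'E'
from h import *
px={"top":dict(station=(285,203),holder=(370,196),lid=(341,268),funnel=(217,261),strainer=(177,213),bottle=(435,266),tub=(105,282),rack=(287,140)),
"side":dict(station=(282,222),holder=(308,285),lid=(220,273),funnel=(220,186),strainer=(260,168))}
for n in px:
    c=dict(np.load(n+"0.npz")); w=cloud(c)
    for k,(u,v) in px[n].items():
        r=50 if k in("tub","rack") else 32
        q=w[max(0,v-r):v+r,u-r:u+r].reshape(-1,3); q=q[q[:,2]>0.006]
        d=w[v,u]; q=q[np.hypot(*(q[:,:2]-np.nanmedian(q[:,:2],0)).T)<(.12 if r==50 else .075)]
        zt=np.percentile(q[:,2],98)
        print(n,k,len(q),"top",np.round(zt,4),"hist",np.histogram(q[:,2],np.arange(0,.15,.01))[0],"mec all",mec(q),"mec top",mec(q[q[:,2]>zt-.006]),"bb",np.round(q[:,:2].min(0),3),np.round(q[:,:2].max(0),3))
        if k=="station": print(cv2.minAreaRect((q[q[:,2]>.044][:,:2]*1000).astype(np.float32)))
c=dict(np.load("top0.npz"))["image"][:,:,::-1]
cv2.imwrite("pics/crop.png",cv2.resize(c[170:300,150:400],None,fx=3.2,fy=3.2,interpolation=cv2.INTER_CUBIC))
c=dict(np.load("side0.npz"))["image"][:,:,::-1]
cv2.imwrite("pics/crop2.png",cv2.resize(c[140:310,190:370],None,fx=3.5,fy=3.5,interpolation=cv2.INTER_CUBIC))
E
```

```text
top station 1476 top 0.0528 hist [ 10  61 207  39 886 273   0   0   0   0   0   0   0   0] mec all [614.7 -22.6  70.1] mec top [610.  -24.7  66.6] bb [ 0.547 -0.088] [0.683 0.04 ]
((610.7533569335938, -24.597671508789062), (96.44876861572266, 96.48641967773438), 26.786428451538086)
top holder 436 top 0.0423 hist [  2  15 249 141  29   0   0   0   0   0   0   0   0   0] mec all [ 618.3 -237.5   51.3] mec top [ 631.9 -252.4   30. ] bb [ 0.58  -0.282] [ 0.662 -0.2  ]
top lid 503 top 0.0371 hist [ 83 386   4  27   3   0   0   0   0   0   0   0   0   0] mec all [ 457.9 -161.2   53.9] mec top [ 439.6 -170.2    8.1] bb [ 0.408 -0.215] [ 0.473 -0.107]
top funnel 408 top 0.0776 hist [103  56  25  25  23  27  27 121   1   0   0   0   0   0] mec all [455.5 152.   35.6] mec top [460.  150.2  30.9] bb [0.423 0.119] [0.491 0.181]
top strainer 79 top 0.0372 hist [46  5  7 21  0  0  0  0  0  0  0  0  0  0] mec all [589.6 256.3  45.1] mec top [590.2 264.1   6.5] bb [0.545 0.222] [0.634 0.285]
top bottle 714 top 0.1305 hist [ 11  15  27  30  32  32  35  60 155 115  59  15 105  23] mec all [ 428.7 -407
[... 720 characters left out ...]
 562 top 0.0424 hist [  1   0 272 178 111   0   0   0   0   0   0   0   0   0] mec all [ 633.8 -254.5   30.9] mec top [ 635.1 -254.3   30.6] bb [ 0.606 -0.285] [ 0.664 -0.224]
side lid 489 top 0.0391 hist [  7 422  15  42   3   0   0   0   0   0   0   0   0   0] mec all [ 442.7 -170.9   34.1] mec top [ 443.3 -171.2    8.8] bb [ 0.411 -0.204] [ 0.475 -0.138]
side funnel 618 top 0.0782 hist [ 15  58  58  57  84 108 113 124   1   0   0   0   0   0] mec all [453.1 144.5  40.3] mec top [457.8 147.4  35.3] bb [0.427 0.112] [0.493 0.182]
side strainer 86 top 0.0365 hist [49 14 10 13  0  0  0  0  0  0  0  0  0  0] mec all [581.5 242.3  72. ] mec top [591.7 263.    6.9] bb [0.521 0.203] [0.642 0.282]
```

View pics/crop.png

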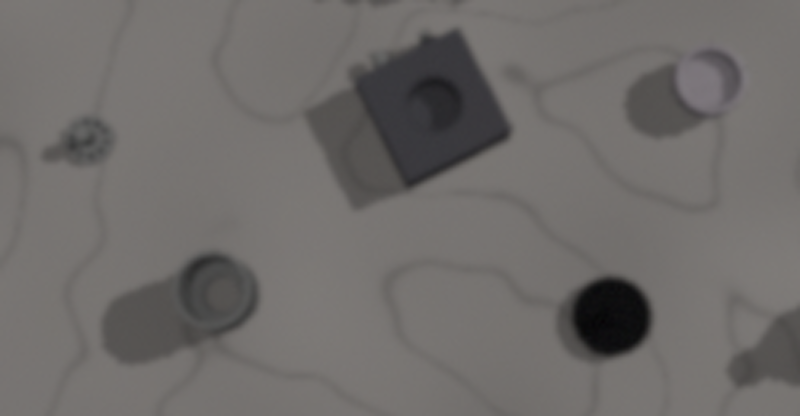

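View pics/crop2.png

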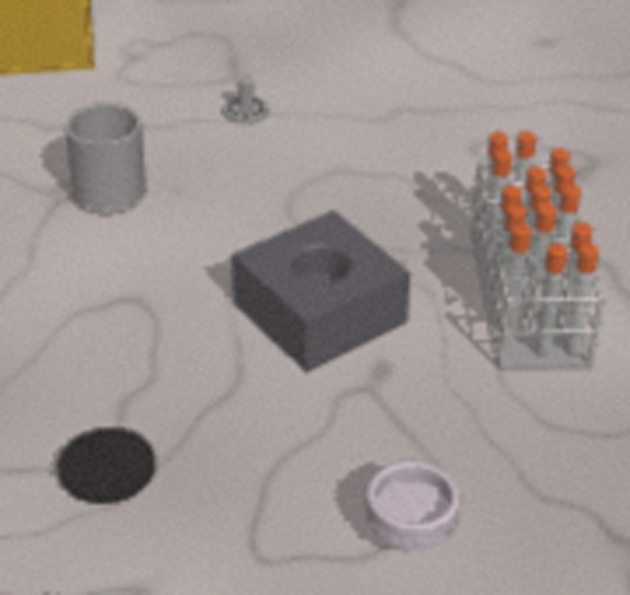

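```bash
cat >> h.py <<'E'
from scipy.spatial.transform import Rotation as Ro
def go(x,y,z):
    o=arm.get_obs(); R=Ro.from_quat(o["tool_rot"])
    print("t",o["time"],"tcp",np.round(o["tcp_pos"],4),"q",np.round(o["q"],2),"w",round(o["gripper_width"],4),"F",np.round(o["ft_force"],1),"ff",round(o["finger_force"],1),"tilt",np.round(R.as_matrix()[:,2],4))
    print("shift units",np.round(R.inv().apply(np.array([x,y,z])-o["tcp_pos"])/.2,4))
E
python3 -m jog '[[[-0.845,-0.805,0],[0,0,0],85],[[-0.845,-0.805,0],[0,0,0],85],[[-0.845,-0.805,0],[0,0,0],85],[[-0.845,-0.805,0],[0,0,0],85],[[-0.845,-0.805,0],[0,0,0],85],[[-0.845,-0.805,0],[0,0,0],85],[[-0.845,-0.805,0],[0,0,0],85]]'
python3 -c "from h import *; go(.6335,-.2534,.2)"
```

```text
time: 0.8
tcp_pos: [0.2578, 0.3368, 0.3039]
tool_rot: [0.122, 0.993, 0.0, -0.0]
ft_force: [-0.0, -0.2, 0.2]
gripper_width: 0.085
finger_force: 0.0
t 0.8 tcp [0.2578 0.3368 0.3039] q [ 0.81  0.12  1.95  0.    1.07 -0.52] w 0.085 F [-0.  -0.2  0.2] ff 0.0 tilt [-0.e+00  3.e-04 -1.e+00]
shift units [-2.5373 -2.4085  0.5189]
```

Exactly as planned. On to the holder.

```bash
for i in 1 2; do python3 -m jog '[[[-0.845,-0.805,0],[0,0,0],85],[[-0.845,-0.805,0],[0,0,0],85],[[-0.845,-0.805,0],[0,0,0],85],[[-0.845,-0.805,0],[0,0,0],85],[[-0.845,-0.805,0],[0,0,0],85],[[-0.845,-0.805,0],[0,0,0],85],[[-0.845,-0.805,0],[0,0,0],85]]' >/dev/null; done
python3 -m jog '[[[-0.845,-0.8,0.3],[0,0,0],85],[[-0.845,-0.8,0.3],[0,0,0],85],[[-0.845,-0.8,0.3],[0,0,0],85],[[-0.845,-0.8,0.5],[0,0,0],85],[[-0.845,-0.8,0.5],[0,0,0],85],[[-0.845,-0.8,0.5],[0,0,0],85],[[-0.845,-0.8,0.5],[0,0,0],85],[[-0.845,-0.8,0.5],[0,0,0],85]]'
python3 -c "from h import *; go(.6335,-.2534,.094)"
```

```text
time: 3.0
tcp_pos: [0.6341, -0.2506, 0.205]
tool_rot: [0.12, 0.993, -0.0, 0.0]
ft_force: [-0.8, -0.5, 0.8]
gripper_width: 0.0854
finger_force: 0.0
t 3.0 tcp [ 0.6341 -0.2506  0.205 ] q [-0.44  0.69  1.36  0.    1.09 -1.77] w 0.0854 F [-0.8 -0.5  0.8] ff 0.0 tilt [ 7.e-04 -1.e-04 -1.e+00]
shift units [-1.000e-04 -1.420e-02  5.551e-01]
```

```bash
python3 -m jog '[[[0,-0.014,0.3],[0,0,0],85],[[0,-0.014,0.45],[0,0,0],85],[[0,-0.014,0.555],[0,0,0],85],[[0,-0.014,0.555],[0,0,0],85],[[0,-0.014,0.555],[0,0,0],50],[[0,-0.014,0.555],[0,0,0],50],[[0,-0.014,0.555],[0,0,0],50],[[0,-0.014,0.555],[0,0,0],50],[[0,-0.014,0.555],[0,0,0],50],[[0,-0.014,0.555],[0,0,0],50]]'
python3 - <<'E'
from h import *
go(.6335,-.2534,.14)
c=cap("side")["image"][240:340,250:370,::-1]
cv2.imwrite("pics/g1.png",cv2.resize(c,None,fx=5,fy=5,interpolation=cv2.INTER_CUBIC))
E
```

```text
time: 4.0
tcp_pos: [0.6344, -0.2553, 0.0966]
tool_rot: [0.121, 0.993, -0.0, 0.002]
ft_force: [-1.7, 5.1, 12.1]
gripper_width: 0.0573
finger_force: 62.5
t 4.0 tcp [ 0.6344 -0.2553  0.0966] q [-0.45  0.83  1.4   0.    0.91 -1.78] w 0.0573 F [-1.7  5.1 12.1] ff 62.5 tilt [ 0.004  -0.0012 -1.    ]
shift units [ 0.0057  0.008  -0.2169]
```

View pics/g1.png

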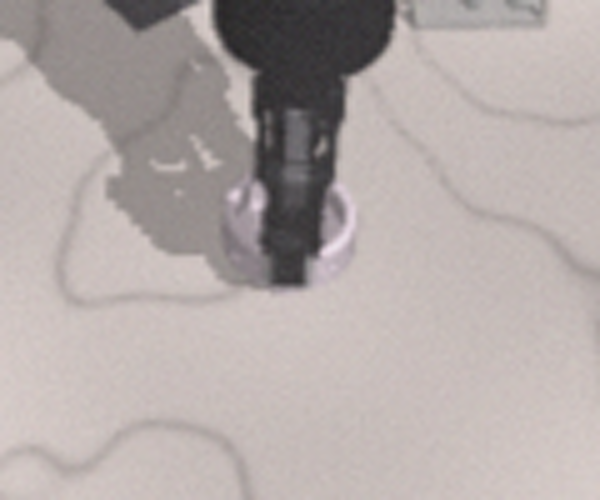

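Fingers straddle the flange (tips at about (290,285) in the crop), and 62 N of grip holds. I'll lift and look.

```bash
python3 -m jog '[[[0,0.008,-0.1],[0,0,0],50],[[0,0.008,-0.3],[0,0,0],50],[[0,0.008,-0.5],[0,0,0],50],[[0,0.008,-0.5],[0,0,0],50],[[0,0.008,-0.5],[0,0,0],50],[[0,0.008,-0.5],[0,0,0],50]]'
python3 - <<'E'
from h import *
go(.6118,-.0251,.19)
a=cap("side"); c=a["image"][200:320,250:390,::-1]
cv2.imwrite("pics/g2.png",cv2.resize(c,None,fx=5,fy=5,interpolation=cv2.INTER_CUBIC))
np.savez("g2.npz",**a)
E
```

```text
time: 4.65
tcp_pos: [0.633, -0.2537, 0.1923]
tool_rot: [0.121, 0.993, 0.0, -0.001]
ft_force: [0.0, 0.0, -2.0]
gripper_width: 0.0575
finger_force: 65.2
t 4.65 tcp [ 0.633  -0.2537  0.1923] q [-0.45  0.7   1.37 -0.    1.07 -1.78] w 0.0575 F [ 0.  0. -2.] ff 65.2 tilt [-1.1e-03  5.0e-04 -1.0e+00]
shift units [0.3777 1.0838 0.0121]
```

View pics/g2.png

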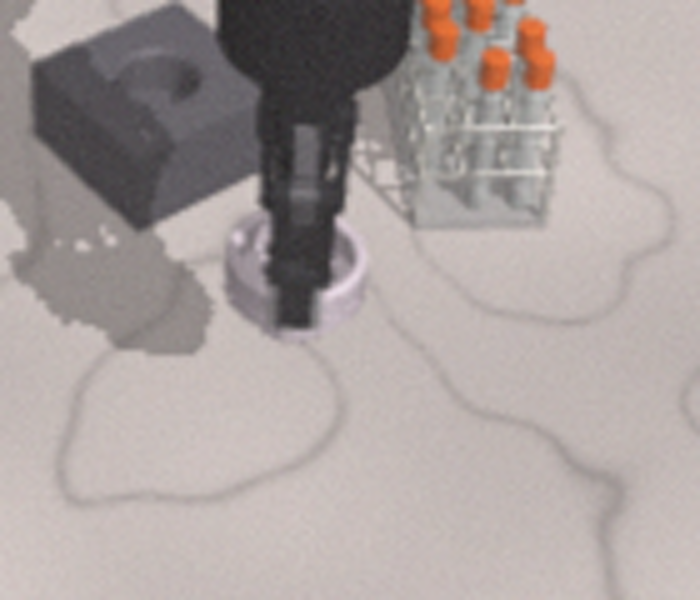

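Holder hangs level (rim at about (297,270), tips just above the flange's lower edge). Next I carry it over the bore.

```bash
for i in 1 2; do python3 -m jog '[[[0.07,0.2,0],[0,0,0],50],[[0.14,0.4,0],[0,0,0],50],[[0.189,0.542,0],[0,0,0],50],[[0.189,0.542,0],[0,0,0],50],[[0.189,0.542,0],[0,0,0],50],[[0.189,0.542,0],[0,0,0],50]]' >/dev/null; done
python3 - <<'E'
from h import *
go(.6118,-.0251,.1266)
a=cap("side"); w=cloud(a); q=w.reshape(-1,3); q=q[(np.abs(q[:,0]-.612)<.045)&(np.abs(q[:,1]+.025)<.045)]
b=cap("side")["image"]
I=w[:,:,2]; col=a["image"].astype(float).mean(2)
m=(np.abs(w[:,:,0]-.612)<.045)&(np.abs(w[:,:,1]+.025)<.045)&(I>.108)&(I<.143)&(col>95)
p=w[m]; print(len(p),np.percentile(p[:,2],[5,50,95]))
out=p[(p[:,2]<.132)]
print("circ",circ(out),"mec",mec(p))
cv2.imwrite("pics/g3.png",cv2.resize(a["image"][150:270,220:360,::-1],None,fx=5,fy=5,interpolation=cv2.INTER_CUBIC))
E
```

```text
t 5.9 tcp [ 0.6125 -0.0268  0.1928] q [-0.12  0.59  1.57 -0.    0.98 -1.45] w 0.057 F [-0.7 -0.9 -1.7] ff 65.3 tilt [ 1.e-04 -3.e-04 -1.e+00]
shift units [0.0053 0.0074 0.3309]
232 [0.11877535 0.12953425 0.13804829]
circ (np.float64(0.6113323693699247), np.float64(-0.033404126922778554), np.float64(0.025598369720439575)) mec [613.4 -34.1  32.8]
```

View pics/g3.png

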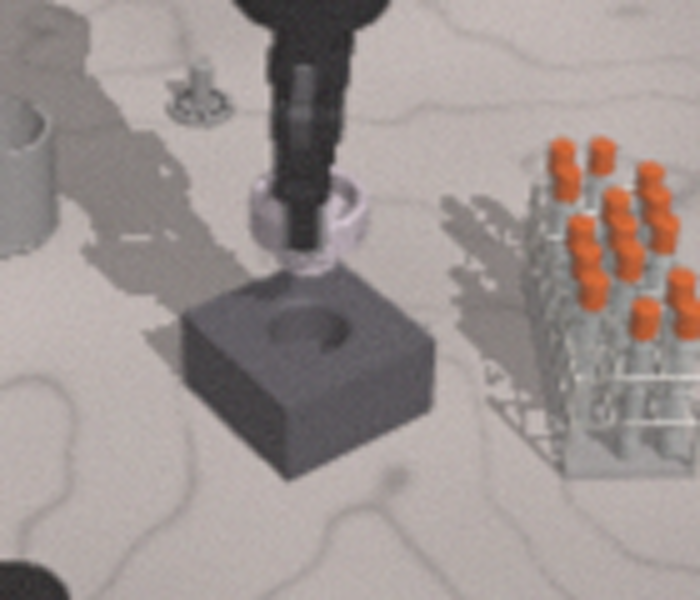

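Holder and bore line up (both centred on column 309 of the crop). I'll lower it while watching the force.

```bash
python3 -m jog '[[[0.005,0.007,0.1],[0,0,0],50],[[0.005,0.007,0.17],[0,0,0],50],[[0.005,0.007,0.21],[0,0,0],50],[[0.005,0.007,0.24],[0,0,0],50],[[0.005,0.007,0.27],[0,0,0],50],[[0.005,0.007,0.28],[0,0,0],50],[[0.005,0.007,0.28],[0,0,0],50]]'
python3 -m jog '[[[0,0,0.025],[0,0,0],50],[[0,0,0.04],[0,0,0],50],[[0,0,0.045],[0,0,0],50],[[0,0,0.045],[0,0,0],50]]'
python3 -c "from h import *; go(.6118,-.0251,.1266)"
```

```text
time: 6.7
tcp_pos: [0.6116, -0.0237, 0.1369]
tool_rot: [0.121, 0.993, -0.0, -0.0]
ft_force: [1.0, -0.1, -2.2]
gripper_width: 0.0572
finger_force: 65.3
time: 7.1
tcp_pos: [0.6115, -0.0238, 0.1277]
tool_rot: [0.121, 0.993, -0.0, -0.0]
ft_force: [0.1, -0.3, -2.0]
gripper_width: 0.0575
finger_force: 65.3
t 7.1 tcp [ 0.6115 -0.0238  0.1277] q [-0.11  0.68  1.61 -0.    0.86 -1.44] w 0.0575 F [ 0.1 -0.3 -2. ] ff 65.3 tilt [-3.e-04 -0.e+00 -1.e+00]
shift units [-0.0029 -0.0062  0.0056]
```

```bash
python3 -m jog '[[[0,0,0.005],[0,0,0],50],[[0,0,0.01],[0,0,0],50],[[0,0,0.01],[0,0,0],50]]'
python3 -m jog '[[[0,0,0],[0,0,0],85],[[0,0,0],[0,0,0],85],[[0,0,0],[0,0,0],85],[[0,0,0],[0,0,0],85],[[0,0,0],[0,0,0],85],[[0,0,0],[0,0,0],85]]'
python3 -m jog '[[[0,0,-0.2],[0,0,0],85],[[0,0,-0.45],[0,0,0],85],[[0,0,-0.7],[0,0,0],85],[[0,0,-0.8],[0,0,0],85]]'
python3 -c "from h import *; go(.591,.2635,.29)"
```

```text
time: 7.4
tcp_pos: [0.6117, -0.0238, 0.1267]
tool_rot: [0.121, 0.993, -0.0, 0.0]
ft_force: [-2.5, -0.3, 5.8]
gripper_width: 0.0571
finger_force: 66.1
time: 8.0
tcp_pos: [0.6116, -0.0238, 0.1259]
tool_rot: [0.121, 0.993, -0.0, 0.0]
ft_force: [0.9, 0.3, -0.3]
gripper_width: 0.0851
finger_force: 0.0
time: 8.4
tcp_pos: [0.6126, -0.0238, 0.2911]
tool_rot: [0.121, 0.993, 0.0, 0.003]
ft_force: [0.2, -0.9, -0.3]
gripper_width: 0.0849
finger_force: 0.0
t 8.4 tcp [ 0.6126 -0.0238  0.2911] q [-0.11  0.48  1.5   0.    1.16 -1.44] w 0.0849 F [ 0.2 -0.9 -0.3] ff 0.0 tilt [ 6.6e-03 -7.0e-04 -1.0e+00]
shift units [0.4502 1.3685 0.0036]
```

```bash
for i in 1 2; do python3 -m jog '[[[0.225,0.684,0],[0,0,0],40],[[0.225,0.684,0],[0,0,0],40],[[0.225,0.684,0],[0,0,0],40],[[0.225,0.684,0],[0,0,0],40],[[0.225,0.684,0],[0,0,0],40]]' >/dev/null; done
python3 - <<'E'
from h import *
go(.591,.2635,.09)
for n in("top","side"):
    w=cloud(cap(n)); q=w.reshape(-1,3); q=q[(np.hypot(q[:,0]-.612,q[:,1]+.025)<.045)&(q[:,2]>.053+.003)]
    t=q[q[:,2]>.067]; print(n,"top z",np.percentile(t[:,2],[5,50,95]),"rim",mec(t),"recess floor z",np.median(q[(np.hypot(q[:,0]-.612,q[:,1]+.025)<.012)][:,2]))
E
```

```text
t 9.4 tcp [0.5902 0.2629 0.2856] q [ 0.35  0.54  1.4  -0.    1.2  -0.98] w 0.0401 F [-0.6 -1.3 -0.2] ff 0.0 tilt [-3.e-04 -6.e-04 -1.e+00]
shift units [-0.0031  0.0047  0.9779]
top top z [0.06723116 0.06913817 0.07289322] rim [608.7 -23.7  29.4] recess floor z 0.05746182693671685
side top z [0.06734611 0.0702253  0.07247786] rim [610.9 -25.6  31.2] recess floor z 0.05733701253977657
```

Holder's rim is at z = 70 mm, so it is seated. Next the strainer.

```bash
python3 -m jog '[[[-0.003,0.004,0.25],[0,0,0],40],[[-0.003,0.004,0.5],[0,0,0],40],[[-0.003,0.004,0.7],[0,0,0],40],[[-0.003,0.004,0.85],[0,0,0],40],[[-0.003,0.004,0.95],[0,0,0],40],[[-0.003,0.004,0.98],[0,0,0],40],[[-0.003,0.004,0.98],[0,0,0],40]]'
python3 -m jog '[[[0,0,0],[0,0,0],5],[[0,0,0],[0,0,0],5],[[0,0,0],[0,0,0],5],[[0,0,0],[0,0,0],5],[[0,0,0],[0,0,0],5],[[0,0,0],[0,0,0],5],[[0,0,0],[0,0,0],5]]'
python3 -m jog '[[[0,0,-0.1],[0,0,0],5],[[0,0,-0.3],[0,0,0],5],[[0,0,-0.5],[0,0,0],5],[[0,0,-0.5],[0,0,0],5]]'
python3 - <<'E'
from h import *
go(.6098,-.0246,.19)
a=cap("side")
cv2.imwrite("pics/g4.png",cv2.resize(a["image"][90:210,200:320,::-1],None,fx=4,fy=4,interpolation=cv2.INTER_CUBIC))
E
```

```text
time: 10.2
tcp_pos: [0.5911, 0.2629, 0.0897]
tool_rot: [0.122, 0.993, -0.0, -0.0]
ft_force: [1.1, -1.1, 0.3]
gripper_width: 0.0399
finger_force: 0.0
time: 10.9
tcp_pos: [0.5916, 0.2641, 0.0915]
tool_rot: [0.121, 0.993, 0.0, 0.001]
ft_force: [-1.3, -2.7, 8.0]
gripper_width: 0.0103
finger_force: 58.7
time: 11.3
tcp_pos: [0.5928, 0.2649, 0.1962]
tool_rot: [0.121, 0.993, 0.002, 0.004]
ft_force: [0.7, -0.9, -0.1]
gripper_width: 0.0102
finger_force: 58.6
t 11.3 tcp [0.5928 0.2649 0.1962] q [ 0.35  0.64  1.47  0.    1.02 -0.98] w 0.0102 F [ 0.7 -0.9 -0.1] ff 58.6 tilt [ 0.0091  0.0034 -1.    ]
shift units [-0.43   -1.3851  0.0271]
```

View pics/g4.png

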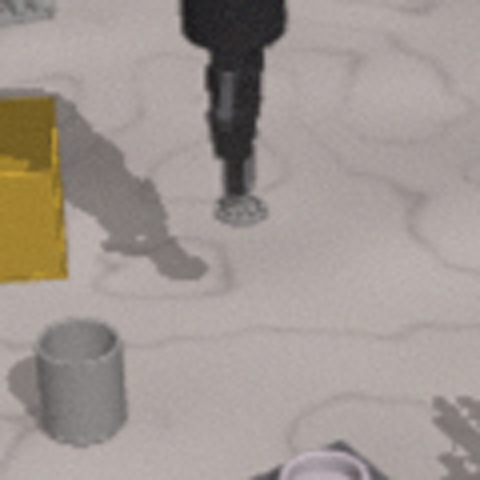

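```bash
for i in 1 2; do python3 -m jog '[[[-0.07,-0.23,0],[0,0,0],5],[[-0.14,-0.46,0],[0,0,0],5],[[-0.215,-0.692,0],[0,0,0],5],[[-0.215,-0.692,0],[0,0,0],5],[[-0.215,-0.692,0],[0,0,0],5],[[-0.215,-0.692,0],[0,0,0],5]]' >/dev/null; done
python3 - <<'E'
from h import *
go(.6104,-.0246,.1485)
a=cap("side")
cv2.imwrite("pics/g5.png",cv2.resize(a["image"][130:250,220:340,::-1],None,fx=5,fy=5,interpolation=cv2.INTER_CUBIC))
E
```

```text
t 12.55 tcp [ 0.6077 -0.0237  0.1897] q [-0.12  0.59  1.59  0.    0.97 -1.45] w 0.0107 F [ 0.4 -0.   0.1] ff 58.8 tilt [-4.e-04  3.e-04 -1.e+00]
shift units [-0.0144 -0.0013  0.2059]
```

View pics/g5.png

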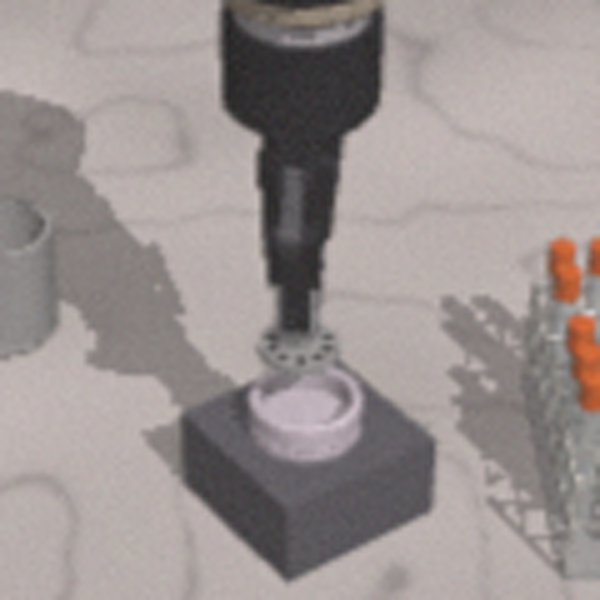

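In the crop the strainer disc is centred at column 299 and the holder at 305. That 3 mm gap matches the computed 2.9 mm correction. Lowering.

```bash
python3 -m jog '[[[-0.014,-0.001,0.05],[0,0,0],5],[[-0.014,-0.001,0.1],[0,0,0],5],[[-0.014,-0.001,0.13],[0,0,0],5],[[-0.014,-0.001,0.16],[0,0,0],5],[[-0.014,-0.001,0.18],[0,0,0],5],[[-0.014,-0.001,0.195],[0,0,0],5],[[-0.014,-0.001,0.205],[0,0,0],5],[[-0.014,-0.001,0.205],[0,0,0],5]]'
python3 -m jog '[[[0,0,0.005],[0,0,0],5],[[0,0,0.01],[0,0,0],5],[[0,0,0.01],[0,0,0],5]]'
python3 -c "from h import *; go(.6104,-.0246,.1475)"
```

```text
time: 13.4
tcp_pos: [0.6104, -0.0262, 0.1488]
tool_rot: [0.121, 0.993, 0.0, -0.0]
ft_force: [0.6, 0.2, -1.5]
gripper_width: 0.0103
finger_force: 58.8
time: 13.7
tcp_pos: [0.6105, -0.0262, 0.1475]
tool_rot: [0.121, 0.993, -0.0, 0.0]
ft_force: [-2.4, -0.2, 4.0]
gripper_width: 0.0101
finger_force: 59.4
t 13.7 tcp [ 0.6105 -0.0262  0.1475] q [-0.12  0.65  1.6  -0.    0.89 -1.45] w 0.0101 F [-2.4 -0.2  4. ] ff 59.4 tilt [ 5.e-04 -1.e-04 -1.e+00]
shift units [0.0025 0.0074 0.0002]
```

```bash
python3 -m jog '[[[0,0,0],[0,0,0],45],[[0,0,0],[0,0,0],45],[[0,0,0],[0,0,0],45],[[0,0,0],[0,0,0],45],[[0,0,0],[0,0,0],45]]' >/dev/null
python3 -m jog '[[[0,0,-0.2],[0,0,0],45],[[0,0,-0.45],[0,0,0],45],[[0,0,-0.7],[0,0,0],45],[[0,0,-0.7],[0,0,0],85],[[0,0,-0.7],[0,0,0],85]]'
python3 -c "from h import *; go(.459,.149,.285)"
```

```text
time: 14.7
tcp_pos: [0.6105, -0.0262, 0.2878]
tool_rot: [0.121, 0.993, 0.0, 0.001]
ft_force: [-0.6, -0.1, -1.5]
gripper_width: 0.0722
finger_force: 0.0
t 14.7 tcp [ 0.6105 -0.0262  0.2878] q [-0.12  0.48  1.5  -0.    1.16 -1.45] w 0.0722 F [-0.6 -0.1 -1.5] ff 0.0 tilt [ 2.e-03 -2.e-04 -1.e+00]
shift units [0.9459 0.6679 0.0121]
```

```bash
python3 -m jog '[[[0.95,0.669,0],[0,0,0],85],[[0.95,0.669,0],[0,0,0],85],[[0.95,0.669,0],[0,0,0],85],[[0.95,0.669,0],[0,0,0],85],[[0.95,0.669,0],[0,0,0],85],[[0.95,0.669,0],[0,0,0],85],[[0.95,0.669,0],[0,0,0],85]]' >/dev/null
python3 - <<'E'
from h import *
go(.4605,.1495,.113)
for n in("top","side"):
    a=cap(n);w=cloud(a); q=w.reshape(-1,3); q=q[(np.hypot(q[:,0]-.612,q[:,1]+.025)<.045)&(q[:,2]>.056)]
    k=q[q[:,2]>.08]; print(n,"knob z",np.percentile(k[:,2],95),mec(k)); d=q[(np.hypot(q[:,0]-.61,q[:,1]+.0246)<.02)&(q[:,2]<.072)]; print("disc z",np.percentile(d[:,2],[10,50,90]))
    rim=q[(q[:,2]>.067)&(q[:,2]<.075)];print("rim",mec(rim))
cv2.imwrite("pics/g6.png",cv2.resize(a["image"][150:250,200:340,::-1],None,fx=5,fy=5,interpolation=cv2.INTER_CUBIC))
E
```

```text
t 15.4 tcp [0.4577 0.1496 0.2859] q [ 0.22  0.25  1.84 -0.    1.05 -1.11] w 0.0852 F [0.3 0.1 0.2] ff 0.0 tilt [-1.6e-03 -6.0e-04 -1.0e+00]
shift units [-0.0147  0.0038  0.8644]
top knob z 0.0949835859821353 [608.6 -26.7   6.8]
disc z [0.05779272 0.06065363 0.06399052]
rim [609.  -24.1  29.8]
side knob z 0.09438706531218771 [611.2 -28.4   8.3]
disc z [0.06179769 0.06376047 0.06691635]
rim [610.4 -26.5  30.6]
```

View pics/g6.png

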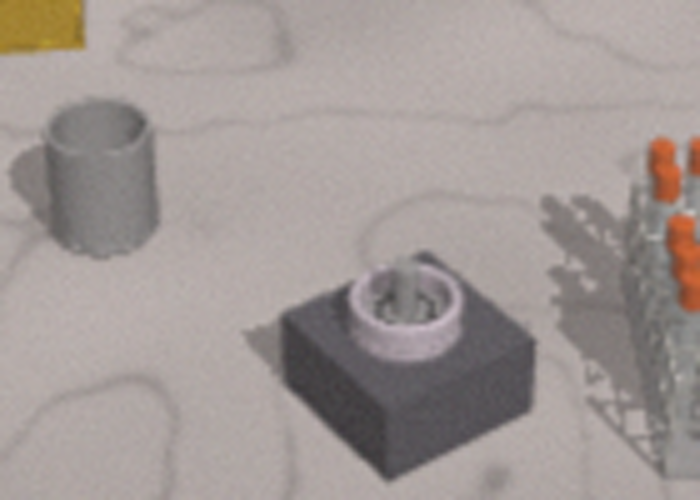

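Strainer sits in the recess, knob at (405,280) in the crop and upright. Next the funnel.

```bash
python3 -m jog '[[[-0.015,0.004,0.25],[0,0,0],85],[[-0.015,0.004,0.5],[0,0,0],85],[[-0.015,0.004,0.65],[0,0,0],85],[[-0.015,0.004,0.78],[0,0,0],85],[[-0.015,0.004,0.86],[0,0,0],85],[[-0.015,0.004,0.86],[0,0,0],85]]'
python3 -m jog '[[[0,0,0],[0,0,0],50],[[0,0,0],[0,0,0],50],[[0,0,0],[0,0,0],50],[[0,0,0],[0,0,0],50],[[0,0,0],[0,0,0],50]]'
python3 -m jog '[[[0,0,-0.1],[0,0,0],50],[[0,0,-0.3],[0,0,0],50],[[0,0,-0.5],[0,0,0],50],[[0,0,-0.55],[0,0,0],50],[[0,0,-0.55],[0,0,0],50]]'
python3 - <<'E'
from h import *
go(.6098,-.0253,.225)
a=cap("side")
cv2.imwrite("pics/g7.png",cv2.resize(a["image"][110:250,170:320,::-1],None,fx=4,fy=4,interpolation=cv2.INTER_CUBIC))
E
```

```text
time: 16.1
tcp_pos: [0.4608, 0.1484, 0.1126]
tool_rot: [0.122, 0.993, -0.001, -0.002]
ft_force: [-0.7, -0.2, -0.3]
gripper_width: 0.085
finger_force: 0.0
time: 16.6
tcp_pos: [0.462, 0.1494, 0.1162]
tool_rot: [0.121, 0.993, 0.0, 0.001]
ft_force: [-0.2, -1.7, 7.2]
gripper_width: 0.0611
finger_force: 64.2
time: 17.1
tcp_pos: [0.4618, 0.1496, 0.2265]
tool_rot: [0.121, 0.993, 0.001, 0.002]
ft_force: [-0.1, -0.9, -2.0]
gripper_width: 0.0606
finger_force: 66.0
t 17.1 tcp [0.4618 0.1496 0.2265] q [ 0.22  0.34  1.89  0.    0.91 -1.11] w 0.0606 F [-0.1 -0.9 -2. ] ff 66.0 tilt [ 3.7e-03  9.0e-04 -1.0e+00]
shift units [-0.9287 -0.6707  0.0096]
```

View pics/g7.png

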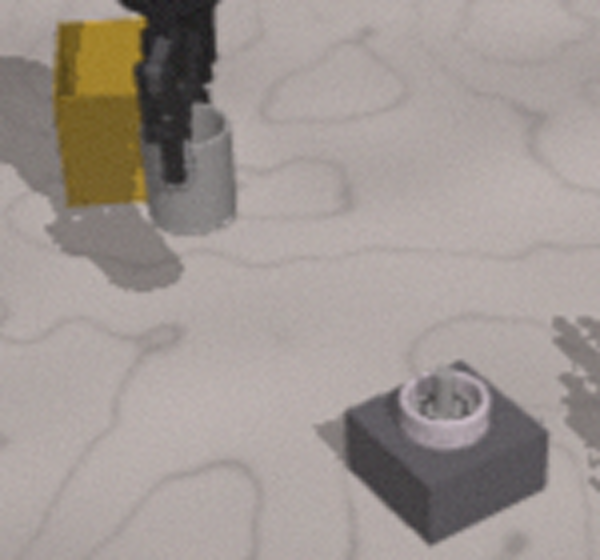

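```bash
python3 -m jog '[[[-0.18,-0.13,0],[0,0,0],50],[[-0.36,-0.26,0],[0,0,0],50],[[-0.56,-0.4,0],[0,0,0],50],[[-0.76,-0.55,0],[0,0,0],50],[[-0.93,-0.671,0],[0,0,0],50],[[-0.93,-0.671,0],[0,0,0],50],[[-0.93,-0.671,0],[0,0,0],50],[[-0.93,-0.671,0],[0,0,0],50]]'
python3 - <<'E'
from h import *
go(.6098,-.0253,.1802)
a=cap("side"); w=cloud(a)
np.savez("g8.npz",**a)
cv2.imwrite("pics/g8.png",cv2.resize(a["image"][130:250,220:340,::-1],None,fx=5,fy=5,interpolation=cv2.INTER_CUBIC))
E
```

```text
time: 17.95
tcp_pos: [0.6086, -0.0247, 0.2235]
tool_rot: [0.121, 0.993, 0.0, -0.001]
ft_force: [0.9, -0.7, -1.3]
gripper_width: 0.0607
finger_force: 66.0
t 17.95 tcp [ 0.6086 -0.0247  0.2235] q [-0.12  0.55  1.56  0.    1.03 -1.45] w 0.0607 F [ 0.9 -0.7 -1.3] ff 66.0 tilt [-2.7e-03  5.0e-04 -1.0e+00]
shift units [-0.0073 -0.0013  0.2163]
```

View pics/g8.png

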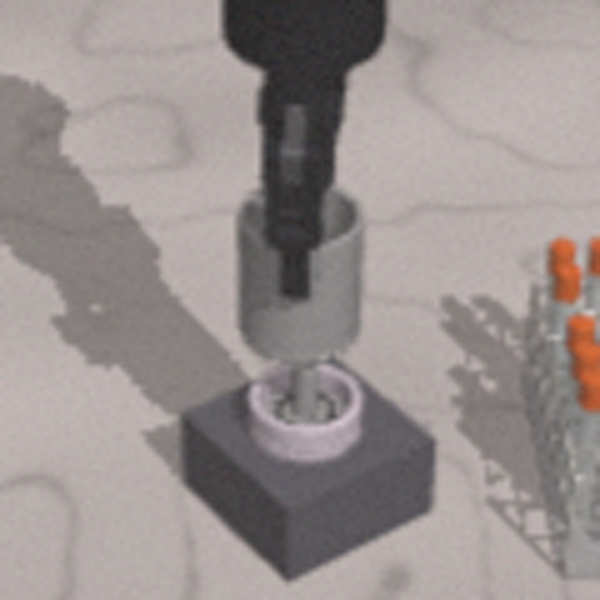

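Funnel centre is at column 300 and the holder at 305, so I need +2.5 mm in x. Lowering with that correction.

```bash
python3 -m jog '[[[-0.011,0.005,0.05],[0,0,0],50],[[-0.011,0.005,0.1],[0,0,0],50],[[-0.011,0.005,0.13],[0,0,0],50],[[-0.011,0.005,0.155],[0,0,0],50],[[-0.011,0.005,0.17],[0,0,0],50],[[-0.011,0.005,0.17],[0,0,0],50]]'
python3 -m jog '[[[0,0,0.01],[0,0,0],50],[[0,0,0.02],[0,0,0],50],[[0,0,0.03],[0,0,0],50],[[0,0,0.03],[0,0,0],50]]'
python3 -c "from h import *; go(.6110,-.0243,.1802)"
```

```text
time: 18.6
tcp_pos: [0.6118, -0.025, 0.1905]
tool_rot: [0.121, 0.993, -0.0, -0.0]
ft_force: [-0.4, 0.6, -1.8]
gripper_width: 0.0607
finger_force: 66.0
time: 19.0
tcp_pos: [0.6118, -0.025, 0.1846]
tool_rot: [0.121, 0.993, 0.0, -0.0]
ft_force: [-0.1, -0.5, -1.9]
gripper_width: 0.0611
finger_force: 66.0
t 19.0 tcp [ 0.6118 -0.025   0.1846] q [-0.12  0.6   1.58  0.    0.96 -1.44] w 0.0611 F [-0.1 -0.5 -1.9] ff 66.0 tilt [-3.e-04  1.e-04 -1.e+00]
shift units [0.0047 0.0027 0.0222]
```

No contact past the rim height, so the spigot is entering.

```bash
python3 -m jog '[[[0,0,0.008],[0,0,0],50],[[0,0,0.015],[0,0,0],50],[[0,0,0.02],[0,0,0],50],[[0,0,0.02],[0,0,0],50]]'
python3 -m jog '[[[0,0,0.003],[0,0,0],50],[[0,0,0.006],[0,0,0],50],[[0,0,0.006],[0,0,0],50]]'
```

```text
time: 19.4
tcp_pos: [0.6118, -0.0251, 0.1807]
tool_rot: [0.121, 0.993, -0.0, -0.0]
ft_force: [-1.0, -0.4, -2.0]
gripper_width: 0.0606
finger_force: 66.0
time: 19.7
tcp_pos: [0.6121, -0.0251, 0.1804]
tool_rot: [0.121, 0.993, -0.0, 0.0]
ft_force: [-1.4, 0.8, 4.1]
gripper_width: 0.0609
finger_force: 66.6
```

Contact came exactly at seat height. Releasing and heading for the lid.

```bash
python3 -m jog '[[[0,0,0],[0,0,0],85],[[0,0,0],[0,0,0],85],[[0,0,0],[0,0,0],85],[[0,0,0],[0,0,0],85],[[0,0,0],[0,0,0],85],[[0,0,0],[0,0,0],85]]' 
python3 -m jog '[[[0,0,-0.1],[0,0,0],85],[[0,0,-0.3],[0,0,0],85],[[0,0,-0.55],[0,0,0],85],[[0,0,-0.6],[0,0,0],40],[[0,0,-0.6],[0,0,0],40]]' | grep tcp
python3 -c "from h import *; go(.4415,-.1707,.26)"
```

```text
time: 20.3
tcp_pos: [0.6119, -0.0251, 0.1797]
tool_rot: [0.121, 0.993, -0.0, -0.0]
ft_force: [-0.5, -0.2, 0.4]
gripper_width: 0.0847
finger_force: 0.0
tcp_pos: [0.6124, -0.0251, 0.3016]
t 20.8 tcp [ 0.6124 -0.0251  0.3016] q [-0.12  0.47  1.48  0.    1.19 -1.44] w 0.0585 F [-0.6 -0.8 -0.7] ff 0.0 tilt [ 3.8e-03 -4.0e-04 -1.0e+00]
shift units [ 0.6552 -0.9122  0.2052]
```

```bash
python3 -m jog '[[[0.66,-0.913,0],[0,0,0],40],[[0.66,-0.913,0],[0,0,0],40],[[0.66,-0.913,0.1],[0,0,0],40],[[0.66,-0.913,0.2],[0,0,0],40],[[0.66,-0.913,0.2],[0,0,0],40],[[0.66,-0.913,0.2],[0,0,0],40],[[0.66,-0.913,0.2],[0,0,0],40]]' | grep tcp
python3 - <<'E'
from h import *
go(.4415,-.1707,.0905)
for n in("top","side"):
    a=cap(n);w=cloud(a); q=w.reshape(-1,3); q=q[(np.hypot(q[:,0]-.611,q[:,1]+.025)<.042)&(q[:,2]>.1)]
    t=q[q[:,2]>.136]; print(n,"rim z",np.percentile(t[:,2],[5,50,95]),mec(t))
cv2.imwrite("pics/g9.png",cv2.resize(a["image"][150:310,200:340,::-1],None,fx=3.7,fy=3.7,interpolation=cv2.INTER_CUBIC))
E
```

```text
tcp_pos: [0.4394, -0.1706, 0.2586]
t 21.5 tcp [ 0.4394 -0.1706  0.2586] q [-0.47  0.27  1.89  0.    0.98 -1.8 ] w 0.0397 F [0.7 0.6 0.1] ff 0.0 tilt [-0.0018  0.0011 -1.    ]
shift units [-0.0119  0.0016  0.8405]
top rim z [0.13620322 0.13782839 0.14137393] [609.8 -24.1  30.9]
side rim z [0.13627276 0.13983153 0.14221358] [614.4 -24.5  34.2]
```

View pics/g9.png

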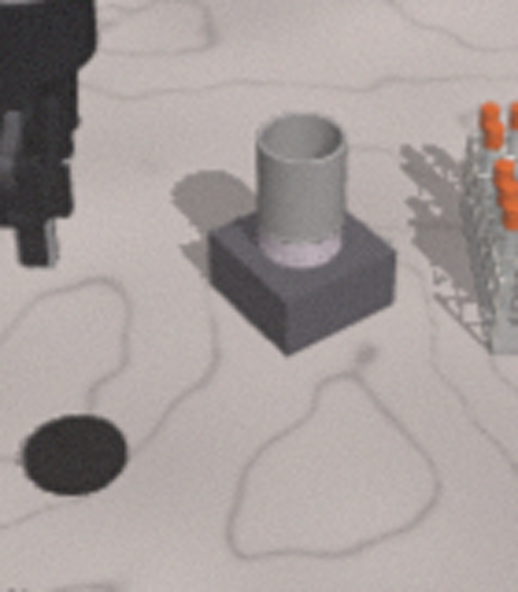

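Funnel stands upright on the holder, rim at z = 140 mm. Grasping the lid knob.

```bash
python3 -m jog '[[[-0.012,0.001,0.25],[0,0,0],40],[[-0.012,0.001,0.5],[0,0,0],40],[[-0.012,0.001,0.65],[0,0,0],40],[[-0.012,0.001,0.78],[0,0,0],40],[[-0.012,0.001,0.84],[0,0,0],40],[[-0.012,0.001,0.84],[0,0,0],40]]'|grep -E "tcp|ft"
python3 -m jog '[[[0,0,0],[0,0,0],5],[[0,0,0],[0,0,0],5],[[0,0,0],[0,0,0],5],[[0,0,0],[0,0,0],5],[[0,0,0],[0,0,0],5],[[0,0,0],[0,0,0],5]]'
python3 -m jog '[[[0,0,-0.1],[0,0,0],5],[[0,0,-0.3],[0,0,0],5],[[0,0,-0.55],[0,0,0],5],[[0,0,-0.8],[0,0,0],5],[[0,0,-0.8],[0,0,0],5],[[0,0,-0.8],[0,0,0],5]]'
python3 -c "from h import *; go(.611,-.0245,.25)"
```

```text
tcp_pos: [0.4423, -0.1703, 0.0907]
ft_force: [0.1, 0.1, 0.2]
time: 22.8
tcp_pos: [0.443, -0.1711, 0.0931]
tool_rot: [0.121, 0.993, -0.0, 0.001]
ft_force: [-0.6, 2.5, 8.2]
gripper_width: 0.0133
finger_force: 59.0
time: 23.4
tcp_pos: [0.4424, -0.171, 0.2531]
tool_rot: [0.121, 0.993, -0.001, 0.002]
ft_force: [-0.0, -0.6, -1.9]
gripper_width: 0.0135
finger_force: 58.9
t 23.4 tcp [ 0.4424 -0.171   0.2531] q [-0.47  0.28  1.9  -0.    0.96 -1.8 ] w 0.0135 F [-0.  -0.6 -1.9] ff 58.9 tilt [ 0.0029 -0.0015 -1.    ]
shift units [-0.6423  0.9138  0.017 ]
```

```bash
python3 -m jog '[[[-0.1,0.15,0],[0,0,0],5],[[-0.25,0.35,0],[0,0,0],5],[[-0.4,0.55,0],[0,0,0],5],[[-0.53,0.75,0],[0,0,0],5],[[-0.64,0.914,0],[0,0,0],5],[[-0.64,0.914,0],[0,0,0],5],[[-0.64,0.914,0],[0,0,0],5],[[-0.64,0.914,0],[0,0,0],5]]'|grep tcp
python3 - <<'E'
from h import *
go(.6115,-.0245,.2251)
a=cap("side")
cv2.imwrite("pics/g10.png",cv2.resize(a["image"][110:250,220:340,::-1],None,fx=4.2,fy=4.2,interpolation=cv2.INTER_CUBIC))
E
```

```text
tcp_pos: [0.6096, -0.0248, 0.2507]
t 24.2 tcp [ 0.6096 -0.0248  0.2507] q [-0.12  0.52  1.54 -0.    1.09 -1.44] w 0.0135 F [-0.5 -0.1 -0.7] ff 58.9 tilt [-2.1e-03  1.0e-04 -1.0e+00]
shift units [-0.0093  0.004   0.1279]
```

View pics/g10.png

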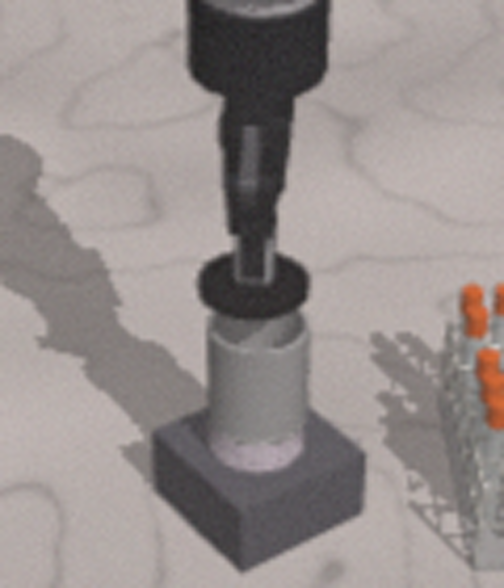

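Lid centred at column 253, funnel at 258: about 3 mm in +x is needed.

```bash
python3 -m jog '[[[-0.014,0.005,0.03],[0,0,0],5],[[-0.014,0.005,0.06],[0,0,0],5],[[-0.014,0.005,0.075],[0,0,0],5],[[-0.014,0.005,0.085],[0,0,0],5],[[-0.014,0.005,0.095],[0,0,0],5],[[-0.014,0.005,0.105],[0,0,0],5],[[-0.014,0.005,0.105],[0,0,0],5]]'|grep -E "tcp|ft"
python3 -m jog '[[[0,0,0.006],[0,0,0],5],[[0,0,0.012],[0,0,0],5],[[0,0,0.018],[0,0,0],5],[[0,0,0.018],[0,0,0],5]]'|grep -E "tcp|ft"
python3 -m jog '[[[0,0,0.004],[0,0,0],5],[[0,0,0.008],[0,0,0],5],[[0,0,0.008],[0,0,0],5]]'|grep -E "tcp|ft"
```

```text
tcp_pos: [0.6133, -0.024, 0.2305]
ft_force: [-0.9, 0.2, -1.4]
tcp_pos: [0.6133, -0.024, 0.2269]
ft_force: [-0.4, -0.2, -0.5]
tcp_pos: [0.6134, -0.024, 0.2254]
ft_force: [0.3, 0.7, -0.0]
```

```bash
python3 -m jog '[[[0,0,0.003],[0,0,0],5],[[0,0,0.006],[0,0,0],5],[[0,0,0.006],[0,0,0],5]]'|grep -E "tcp|ft"
python3 -m jog '[[[0,0,0],[0,0,0],45],[[0,0,0],[0,0,0],45],[[0,0,0],[0,0,0],45],[[0,0,0],[0,0,0],45],[[0,0,0],[0,0,0],45]]'|grep -E "tcp|ft|wid"
python3 -m jog '[[[0,0,-0.1],[0,0,0],45],[[0,0,-0.25],[0,0,0],45],[[0,0,-0.4],[0,0,0],45],[[0.8,0,-0.4],[0,0,0],45],[[0.8,0,-0.4],[0,0,0],45],[[0.8,0,-0.4],[0,0,0],45],[[0.8,0,-0.4],[0,0,0],45],[[0.8,0,-0.4],[0,0,0],45]]'|grep -E "tcp|ft"
python3 - <<'E'
from h import *
for n in("top","side"):
    a=cap(n);w=cloud(a); q=w.reshape(-1,3); q=q[(np.hypot(q[:,0]-.611,q[:,1]+.025)<.042)&(q[:,2]>.1)]
    k=q[q[:,2]>.155]; d=q[(q[:,2]>.138)&(q[:,2]<.153)]; print(n,"knob",np.percentile(k[:,2],95),mec(k),"disc",np.percentile(d[:,2],[10,50,90]),mec(d))
    A=np.c_[d[:,:2]-d[:,:2].mean(0),np.ones(len(d))]; print("disc plane",np.linalg.lstsq(A,d[:,2],rcond=None)[0])
cv2.imwrite("pics/g11.png",cv2.resize(a["image"][120:260,200:360,::-1],None,fx=4,fy=4,interpolation=cv2.INTER_CUBIC))
E
```

```text
tcp_pos: [0.6136, -0.024, 0.2251]
ft_force: [-3.5, 0.7, 6.4]
tcp_pos: [0.6134, -0.024, 0.2242]
ft_force: [0.1, -0.1, 0.3]
gripper_width: 0.0449
tcp_pos: [0.4573, 0.0148, 0.3049]
ft_force: [1.1, -0.5, 0.6]
top knob 0.17194825287136625 [610.1 -24.    7.7] disc [0.14113763 0.14428674 0.14698882] [610.9 -24.4  33.3]
disc plane [0.00237841 0.00372207 0.14422321]
side knob 0.17219479615237007 [610.6 -25.6   9.4] disc [0.14383997 0.14688696 0.14851282] [612.3 -25.   34.7]
disc plane [0.01338057 0.04483469 0.14642998]
```

View pics/g11.png

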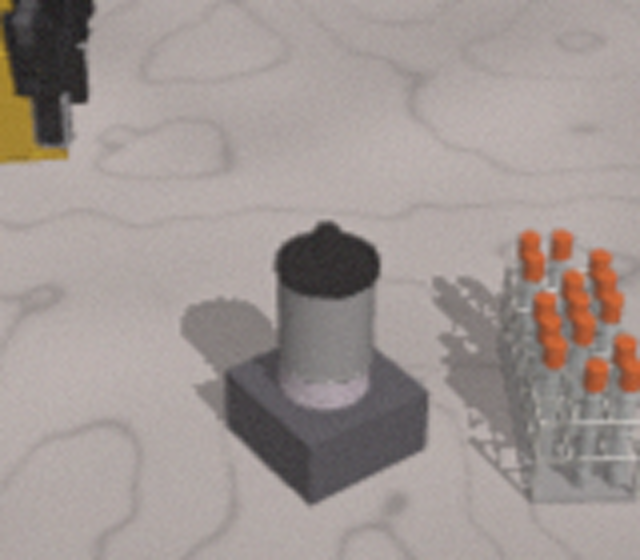

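The stack stands upright with the lid flat on the funnel (disc at (328,264), knob top at z = 170 mm) and the gripper clear. Handing in.

```bash
python3 -c "
from station import arm
print(arm.hand_in())"
```

```text
the job is handed in; nothing more can be done
None
```

The vacuum filter is together on its station in the order asked (holder, strainer, funnel, lid), each part seated and upright by force and camera checks, with no contact with the bottle, rack or tub, and the job was handed in at about 25 s; no verdict came back.

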